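# Roll the zoom lens into the V stand and seat it on the mount plate

### The arm

A 6-joint arm with a two-finger parallel gripper is mounted at the origin on the work surface. World frame = base frame: x ahead of the robot, y to its left, z up, the work surface at z = 0. Lengths are in m, angles in degrees, forces in N, time in s.
With the tool pointing down it reaches from about 0.35 to 0.875 m from the base axis. Payload 4.2 kg.
Tool frame: the origin (TCP) lies at the very end of the fingers, on their centre line; the grasp point (between the pads) lies 19 mm behind it (r.grip_point_offset is the distance from the TCP to the grasp point, in m); z points along the fingers, y is the line along which they close (so a half turn about z gives the same grasp; the last joint's range is limited). The gripper opens to 87 mm and grips with 3 to 60 N. Pads are 19 mm wide; open, the fingers measure 117 mm over their backs; the gripper's body (75 mm by 190 mm) begins 51 mm behind the grasp point.
Start: joints at [-52.391, 22.042, 0.453, 0, -68.411, -14.817], TCP at [0.242, -0.576, 0.223] pointing down, gripper open.
Joint ranges: [-179.83, 179.83], [-69.29, 118.12], [-61.27, 80.66], [-181.25, 117.63], [-171.15, -9.14], [-177.46, 177.46]. Speed limits (degrees/s): [159.86, 159.86, 180, 180, 180, 180].

### API

Orientations are given as a 3x3 rotation matrix whose columns are the frame's x, y, z axes.
In Python, from station import r, cams gives the robot as it stands. The module is installed in compiled form; this text tells all that it offers.
- The arm moves only by the shell command python3 -m handwheel 'ROWS'. ROWS is JSON, a list that holds one entry, the list of rows, each a list of 7 numbers: the turn, a rotation vector about the tool's x, y, z in units of 6 degrees (1.0 is 6 degrees), then the shift along the tool's x, y, z in m, then the finger opening in m, from 0 to 0.087. In form: [[[ax, ay, az, x, y, z, jaw], ...]]. A call has 1 to 12 rows; each row shifts and turns the commanded pose from where the row before left it, along the tool's axes as they then stand; what a row does not reach is not made up. A row lasts 1/10 s, in which the tool goes at most 50 mm and 8.59 degrees, less where a joint would pass 70% of its speed; a pose out of reach is approached as far as the arm can. A call with a gripper value outside its range is refused whole. The fingers move at their own pace and stop on an object; the grip force is fixed at half the most. Time passes only in rows, so rows that do not move let the fingers close. It gives the time, the measured TCP pose, the force, the opening and the grip force at its end, in the units of the state.
- r.sense(): the state, without advancing time (a new reading comes with each control period).
- cams.capture(name): name is "side" or "top" or "wrist"; returns the picture (384x512x3 uint8, red, green, blue); there is no depth.
- cams.get_calibration(name): a dict with "camera_matrix" (3x3 intrinsics, pixels), "k1" (the pictures are not rectified: a ray, as slopes to the right and down, at radius r is drawn at 1 + k1 r^2 times it, then the intrinsics apply), "rvec" (rotation vector, rad) and "tvec" (3), from world to camera coordinates, as OpenCV has them; the wrist camera has in their place "T_tool_cam" (4x4, takes a point from camera to tool coordinates, whose origin is the TCP and whose axes are the flange's). Camera axes: x right, y down, z forward; pixel columns grow to the right and rows downward; lengths in m; the calibration is good to about 2 mm. A picture is of the moment at which its call begins: read the wrist's pose just before it. get_calibration takes no time and is no camera call.
- r.finish_job(): hands the job in; it is judged then, once.
The state is a dict: "time_s": time; "joints": joint angles; "joint_velocities": joint speeds; "effort": joint torques, N m; "tcp_pos": TCP position; "ee_rot": TCP orientation; "wrist_force": force on the tool from outside, world axes, zero at the start; "moment": the same for the moment, N m; "gripper_width": opening from 0.0 (shut) to 1.0 (fully open); "gripper_force": force on a finger pad.
Only numpy, scipy, OpenCV 4.12 (cv2) and the standard library are available. Lean on these libraries where they do the work, as an engineer would, in place of code of your own. Each camera call takes 0.05 s, during which the arm holds its last target. There are 200 camera calls.

### The job

Roll the zoom lens on its side across the counter and up into the V of the walnut stand, then push it endwise along the V until its mount sits flat against the chrome plate. Only push it, gently, with the fingers: do not grip, lift or tip it up, let it truly roll rather than drag it over, and leave the small lens, the filter and the rear cap where they are.

Things in the scene. Friction and masses are not known exactly. Their poses are not given: they have to be found in the camera images.
- lens: Pewter-grey zoom lens on its side: round barrel 70 mm across, 146 mm long, 0.5 to 0.8 kg, black rubber rings flush with the barrel. Origin on its axis, half-way along; 35 mm up on the counter. x runs along the axis from capped front (-x, towards the robot) to mount (+x); y and z turn as it rolls, z is up at the start. Full diameter from x = -67 to +48 mm. Rolls freely; friction 0.6 on the counter, 0.3 on the stand.
- lens_center (a point): Centre of the zoom lens, on its axis half-way along; same axes as body lens. It starts 190 to 230 mm to the +y or the -y side of the stand's V, within 0.1 rad of parallel to it; rolled straight across, it comes into the V with its mount 30 to 54 mm short of the plate.
- lens_mount (a point): Centre of the flat rear face of the zoom lens's metal mount, 61 mm across, on the axis 73 mm to +x of lens_center.
- lens_front (a point): Centre of the flat black cap on the front of the zoom lens, 66 mm across, on the axis 73 mm to -x of lens_center: the place to push it along the V.
- stand: Walnut stand fixed to the counter, V faces lined with thin grey felt. Origin at counter height under the bottom line of the V; x along the V to the chrome plate (away from the robot), z up. V and ramps run from x = -95 to +75 mm, alike on both sides: bottom of the V 2 mm above the counter, faces rising to ridges 14 mm high at y = +-20 mm, then smooth ramps down to the counter at y = +-92 mm.
- stand_seat (a point): Where the lens's centre is when the lens lies in the V with its mount on the plate: 42.4 mm above the counter, 2 mm to +x of the stand's origin; axes of the stand.
- stand_plate (a point): Centre of the hole (46 mm) in the robot-side face of the upright chrome mount plate at the far end of the V, 75 mm to +x of the stand's origin, 42.4 mm up. The plate is 84 mm wide, 80 mm high, 6 mm thick; the mount must meet this face. Behind it a black sensor head 84 mm high and its base reach 115 mm farther, within 55 mm either side.
- prime: Small black lens standing upright on the counter, on the other side of the stand from the zoom lens, 62 mm in diameter, 58 mm high, origin under its centre. Leave alone.
- filter: Green glass filter in a black ring lying flat on the counter, 73 mm in diameter, 8 mm thick, origin under its centre, to the left (+y) of the sensor head. Leave alone.
- cap: Loose black rear lens cap lying flat on the counter, 62 mm in diameter, 18 mm high, origin under its centre, to the right (-y) of the sensor head. Leave alone.
Mind the look-alikes: they are no part of the job. Of the things that look like the lens, take the one that is farthest from the robot's base at the start.

How it is judged (in metres and radians):
On the way, in this order (a step that is already met when the one before it is completed fails the run):
1. the lens has rolled over by about a half turn (its z axis more than 2.4 rad from upright) before it reaches the V (angle between lens_center's own z axis and vertical above 2.4 rad and (y of lens_center in the frame of stand above 0.03 m or y of lens_center in the frame of stand below -0.03 m)), for 0.02 s.
2. the lens lies in the V (y of lens_center in the frame of stand between -0.006 and 0.006 m and z of lens_center in the frame of stand between 0.038 and 0.046 m), for 0.2 s.
At the end, for the whole second after the job is handed in: The lens lies at rest in the V (axis within 6 mm of the V's line sideways, 38 to 46 mm above the counter, within 0.05 rad of parallel to the V), its mount within 4 mm of the chrome plate, and the small lens, the filter and the rear cap are within 12 mm of where they started (all of step 2 and x of lens_mount in the frame of stand between 0.071 and 0.078 m and angle between the x axis of lens_center and the x axis of stand, either way round below 0.05 rad and linear speed of lens below 0.02 m/s and distance of each of prime, filter, cap from where it was at the start of the episode below 0.012 m); the robot touches nothing.
It fails at once if the lens is lifted: more than 8 mm off the open counter, or more than 62 mm up (centre) at the stand (height (world z) of lens_center above 0.062 m or (height (world z) of lens_center above 0.043 m and (y of lens_center in the frame of stand above 0.12 m or y of lens_center in the frame of stand below -0.12 m))).
It fails at once if the lens is tipped up on end by more than 0.35 rad (angle between lens_center's own x axis and vertical below 1.22 rad or angle between lens_center's own x axis and vertical above 1.92 rad).
It fails at once if the fingers bear on the lens with more than 40 N (gripped or shoved) (contact force between lens and the fingers above 40 N).
It fails at once if the small lens, the filter or the rear cap is pushed more than 12 mm (distance of any of prime, filter, cap from where it was at the start of the episode above 0.012 m).
It also fails if it takes over 51 s, if anything falls off the work surface, if the arm or the gripper's body presses on something with over 40 N, if the wrist force passes 120 N, or if a joint passes its speed limit or range.

## Working session

There is one attempt and no reset: what is moved stays moved. The work goes in short steps, Python scripts to look and compute and a shell command to move; the robot and the scene stay as the last step left them, time stands still between calls to the robot, and variables do not carry over. Pictures are saved under pics/ and viewed, at most 13 in all, crops included, and the job is handed in when it is done.

```bash
mkdir -p pics; cat > h.py <<'E'
import numpy as np, cv2
from station import r, cams
def calib(n):
    c=cams.get_calibration(n); return c
def ray(n,uv,pose=None):
    c=cams.get_calibration(n); K=np.array(c["camera_matrix"]); k1=c["k1"]
    d=(np.array(uv,float)-[K[0,2],K[1,2]])/[K[0,0],K[1,1]]
    s=d.copy()
    for _ in range(20): s=d/(1+k1*(s@s))
    v=np.array([s[0],s[1],1])
    R,_=cv2.Rodrigues(np.array(c["rvec"],float)); t=np.array(c["tvec"],float).ravel()
    return -R.T@t, R.T@v
def onz(n,uv,z):
    o,d=ray(n,uv); return o+d*(z-o[2])/d[2]
def proj(n,p):
    c=cams.get_calibration(n); K=np.array(c["camera_matrix"])
    R,_=cv2.Rodrigues(np.array(c["rvec"],float)); q=R@np.array(p,float)+np.array(c["tvec"],float).ravel()
    s=q[:2]/q[2]; s=s*(1+c["k1"]*(s@s)); return s*[K[0,0],K[1,1]]+[K[0,2],K[1,2]]
def snap(n,f):
    im=cams.capture(n); cv2.imwrite('pics/'+f,im[:,:,::-1]); return im
E
python3 - <<'E'
from h import *
a=snap('top','t0r.png'); b=snap('side','s0r.png')
for n in('top','side'):
    o,d=ray(n,(256,192)); print(n,o.round(3),onz(n,(256,192),0).round(3))
cv2.imwrite('pics/both.png',cv2.resize(a,(800,600))[:,:,::-1])
s=r.sense();print(s['time_s'],s['tcp_pos'],s['ee_rot'],s['gripper_width'])
E
```

```text
top [ 0.29  -0.046  1.496] [ 0.556 -0.047  0.   ]
side [0.307 0.585 0.861] [ 0.565 -0.08   0.   ]
0.1 [ 0.24192208 -0.57569992  0.22158791] [[-9.21983704e-01 -3.87227841e-01 -8.05613935e-04]
 [-3.87228674e-01  9.21982017e-01  1.76458428e-03]
 [ 5.94653998e-05  1.93887477e-03 -9.99998119e-01]] 0.999571868106252
```

View pics/both.png

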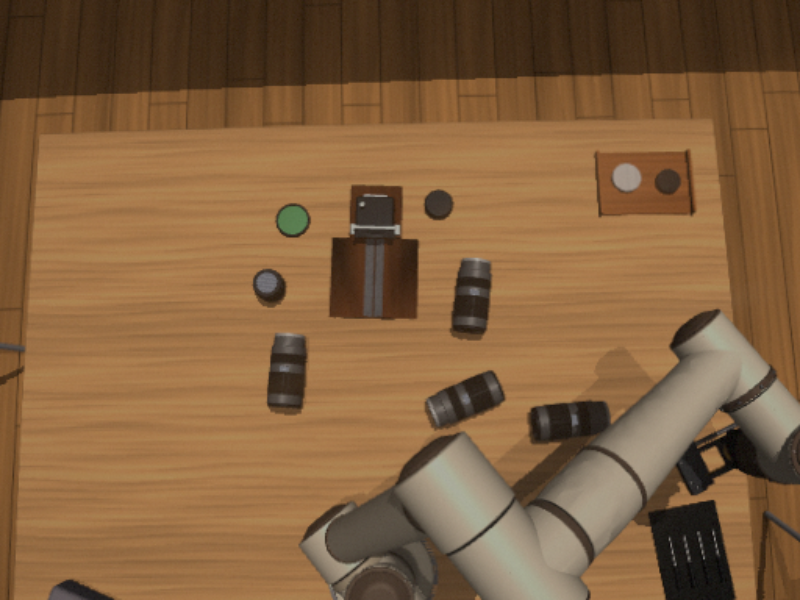

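View pics/s0r.png

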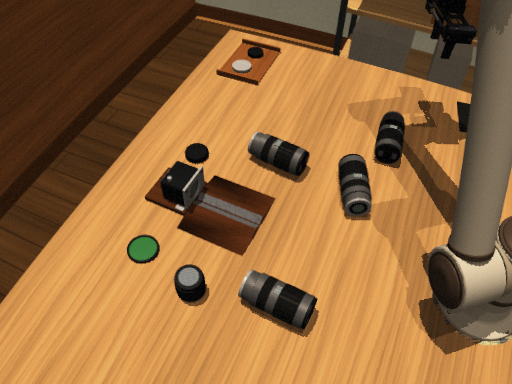

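Target: the lens at about (472,296) in the 800x600 top view, on the −y side, farthest from the base. The stand is at (374,278) and the decoys are at (465,398), (570,420) and (287,372).

```bash
python3 - <<'E'
from h import *
a=cv2.imread('pics/t0r.png'); hsv=cv2.cvtColor(a,cv2.COLOR_BGR2HSV)
f=1/1.5625
for nm,(x0,y0,x1,y1),pred in [('lens',(440,245,505,350),lambda h:(h[...,1]<90)),('felt',(355,240,392,322),lambda h:(h[...,1]<90)&(h[...,2]>45)),('stand',(318,230,428,326),lambda h:h[...,2]<105)]:
    m=np.zeros(a.shape[:2],np.uint8); X0,Y0,X1,Y1=[int(v*f) for v in (x0,y0,x1,y1)]
    m[Y0:Y1,X0:X1]=pred(hsv[Y0:Y1,X0:X1])*255
    c=max(cv2.findContours(m,0,2)[0],key=cv2.contourArea); R=cv2.minAreaRect(c); B=cv2.boxPoints(R)
    z={'lens':.035,'felt':.008,'stand':0}[nm]
    print(nm,R,len(c)); P=np.array([onz('top',b,z)[:2] for b in B]); print(P.round(4).tolist(),P.mean(0).round(4),[float(np.linalg.norm(P[i]-P[i-1]).round(4)) for i in (1,2)], np.degrees(np.arctan2(*(P[1]-P[0])[::-1])).round(2))
print(cams.get_calibration('wrist'))
E
python3 - <<'E'
import cv2
a=cv2.imread('pics/t0r.png')[140:230,200:330]; cv2.imwrite('pics/crop.png',cv2.resize(a,None,fx=6,fy=6,interpolation=cv2.INTER_CUBIC))
E
```

```text
lens ((303.7876281738281, 171.1858673095703), (19.290510177612305, 12.771648406982422), 3.814074993133545) 24
[[0.5959, -0.1697], [0.6378, -0.174], [0.6321, -0.236], [0.5902, -0.2314]] [ 0.614  -0.2028] [0.0422, 0.0623] -5.87
felt ((238.9667510986328, 177.46437072753906), (11.613788604736328, 49.315521240234375), 1.9749338626861572) 36
[[0.5235, 0.0303], [0.6882, 0.0223], [0.6859, -0.0161], [0.5213, -0.0073]] [0.6047 0.0073] [0.1649, 0.0384] -2.8
stand ((239.095947265625, 175.2381134033203), (55.35841369628906, 57.21055221557617), 1.6846843957901) 42
[[0.5228, 0.1017], [0.7155, 0.0948], [0.7053, -0.0894], [0.5131, -0.0787]] [0.6142 0.0071] [0.1929, 0.1845] -2.06
{'camera_matrix': array([[272.11062953,   0.        , 253.51633343],
       [  0.        , 272.11062953, 193.82759718],
       [  0.        ,   0.        ,   1.        ]]), 'k1': -0.042537296156723914, 'T_tool_cam': array([[ 4.21933859e-04, -9.69717911e-01, -2.44227343e-01,
         6.65263727e-02],
       [ 9.99999852e-01,  3.25603231e-04,  4.34801894e-04,
        -1.21312398e-03],
       [-3.42113973e-04, -2.44227490e-01,  9.69717905e-01,
        -1.62509873e-01],
       [ 0.00000000e+00,  0.00000000e+00,  0.00000000e+00,
         1.00000000e+00]])}
```

View pics/crop.png

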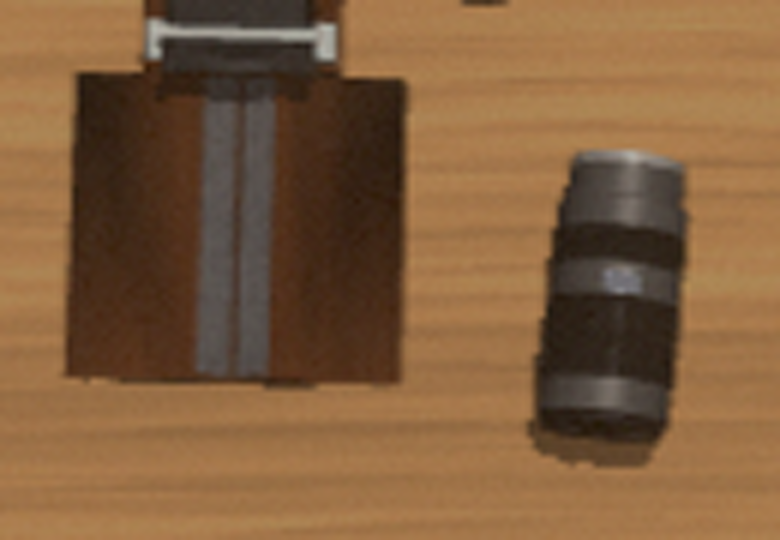

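```bash
python3 -m handwheel '[[[0,0,-1.35,0,0,0,0.07],[0,0,-1.35,0,0,0,0.07],[0,0,-1.35,0,0,0,0.07],[0,0,-1.35,0,0,0,0.07],[0,0,-1.35,0,0,0,0.07],[0,0,-1.35,0,0,0,0.07],[0,0,-1.35,0,0,0,0.07],[0,0,-1.35,0,0,0,0.07],[0,0,0,-0.035,-0.03,0,0.07],[0,0,0,-0.035,-0.03,0,0.07],[0,0,0,-0.035,-0.03,0,0.07],[0,0,0,-0.035,-0.03,0,0.07]]]'
python3 -m handwheel '[[[0,0,0,-0.035,-0.03,0,0.07],[0,0,0,-0.035,-0.03,0,0.07],[0,0,0,-0.035,-0.03,0,0.07],[0,0,0,-0.035,-0.03,0,0.07],[0,0,0,-0.035,-0.03,0,0.07],[0,0,0,-0.035,-0.03,0,0.07],[0,0,0,-0.035,-0.03,0,0.07],[0,0,0,-0.035,-0.03,0,0.07],[0,0,0,0,0,0,0.07],[0,0,0,0,0,0,0.07]]]'
cat >> h.py <<'E'
def wpose():
    s=r.sense(); T=np.eye(4); T[:3,:3]=np.array(s['ee_rot']); T[:3,3]=s['tcp_pos']
    return T@np.array(cams.get_calibration('wrist')['T_tool_cam'])
def wz(T,uv,z):
    c=cams.get_calibration('wrist'); K=np.array(c["camera_matrix"])
    s=cv2.undistortPoints(np.array([[uv]],float),K,np.array([c['k1'],0,0,0.]))[0,0]
    d=T[:3,:3]@[s[0],s[1],1]; o=T[:3,3]; return o+d*(z-o[2])/d[2]
E
python3 - <<'E'
from h import *
T=wpose(); a=snap('wrist','w1.png'); np.save('T1.npy',T); print(T.round(4), r.sense()['tcp_pos'],r.sense()['time_s'])
cv2.imwrite('pics/w1b.png',cv2.resize(a,(800,600),interpolation=cv2.INTER_CUBIC)[:,:,::-1])
E
```

```text
time_s: 1.3
tcp_pos: [0.3685, -0.4398, 0.2221]
ee_rot: [[-0.043, -0.999, -0.001], [-0.999, 0.043, 0.001], [-0.001, 0.001, -1.0]]
wrist_force: [0.4, -0.9, 0.9]
gripper_width: 0.803
gripper_force: 0.0
time_s: 2.3
tcp_pos: [0.6195, -0.1706, 0.2214]
ee_rot: [[-0.04, -0.999, -0.002], [-0.999, 0.04, 0.0], [-0.0, 0.002, -1.0]]
wrist_force: [-0.1, -0.1, -1.4]
gripper_width: 0.803
gripper_force: 0.0
[[-0.9992  0.0391  0.0076  0.6175]
 [ 0.0398  0.9688  0.2446 -0.2381]
 [ 0.0022  0.2447 -0.9696  0.3839]
 [ 0.      0.      0.      1.    ]] [ 0.61902313 -0.17148111  0.22178636] 2.35
```

View pics/w1b.png

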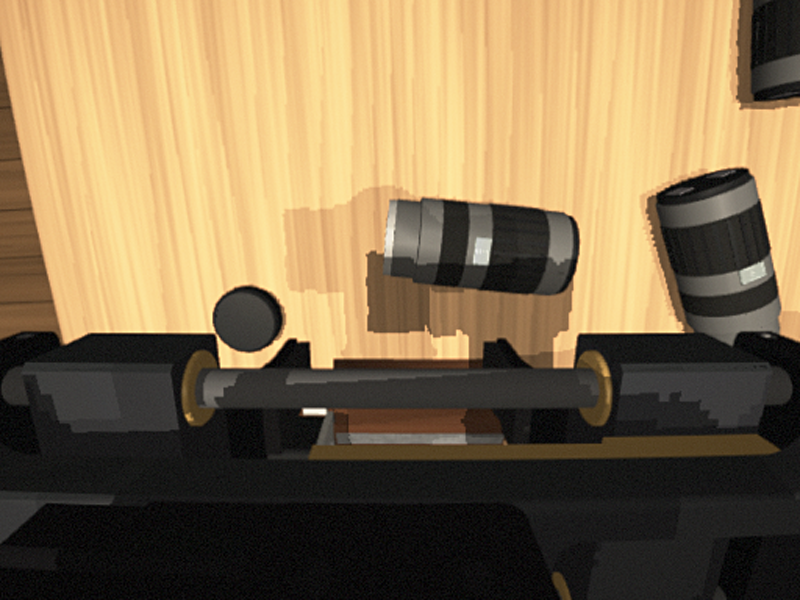

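```bash
python3 - <<'E'
from h import *
T=np.load('T1.npy'); g=lambda u,v,z=.035: wz(T,(u*.64,v*.64),z)[:2].round(4)
a=np.array(g(420,238.5)); b=np.array(g(567,253)); m=np.array(g(388,236)); 
print('lens should',a,'front',b,'mount',m,'dist',np.linalg.norm(a-b),np.linalg.norm(m-b),'yaw',np.degrees(np.arctan2(*(a-b)[::-1])))
print('cap',g(247,318,.018))
c=lambda u,v,z: onz('top',(200+u/6-.42,140+v/6-.42),z)
C=np.array([c(*p)[:2] for p in [(66,376,0),(402,382,0),(405,80,0),(80,73,0),(235,376,.002),(241,84,.002)]]); print('stand',C.round(4).tolist(), C[:4].mean(0))
d=lambda p:np.degrees(np.arctan2(p[1],p[0])).round(2)
print(d(C[3]-C[0]),d(C[2]-C[1]),d(C[5]-C[4]),d(C[0]-C[1])-90,d(C[3]-C[2])-90,[np.linalg.norm(C[i]-C[j]).round(4) for i,j in [(0,1),(1,2),(2,3),(3,0)]])
L=[c(*p)[:2] for p in [(578,155,.035),(686,160,.035),(538,420,.035),(665,430,.035)]]; print('lens top',np.round(L,4).tolist())
E
```

```text
lens should [ 0.5986 -0.2035] front [ 0.477 -0.187] mount [ 0.6246 -0.2065] dist 0.12271434308995835 0.14888253759255993 yaw -7.727315103418009
cap [ 0.755  -0.1372]
stand [[0.5253, 0.1017], [0.5177, -0.0809], [0.6867, -0.0872], [0.6951, 0.0928], [0.5228, 0.0097], [0.6861, 0.0036]] [0.60621268 0.00659452]
-3.02 -2.12 -2.15 -2.4000000000000057 -2.6899999999999977 [np.float64(0.1828), np.float64(0.1691), np.float64(0.1802), np.float64(0.17)]
lens top [[0.6336, -0.1781], [0.6295, -0.2362], [0.4903, -0.1515], [0.4834, -0.2186]]
```

Lens axis is at about (0.554, −0.197), yaw −8°. The stand origin is at about (0.616, 0.006), yaw −2.5°. I'll place the fingers behind the lens, aligned with it.

```bash
python3 -m handwheel '[[[0,0,0,0.031,0.0265,0,0.07],[0,0,0,0.031,0.0265,0,0.07],[0,0,0,0.031,0.0265,0,0.07],[0,0,0.93,0,0,0,0.07],[0,0,0,0,0,0.045,0.07],[0,0,0,0,0,0.045,0.07],[0,0,0,0,0,0.045,0.07],[0,0,0,0,0,0.035,0.07],[0,0,0,0,0,0.021,0.07],[0,0,0,0,0,0,0.07],[0,0,0,0,0,0,0.07]]]'
python3 - <<'E'
from h import *
T=wpose(); a=snap('wrist','w2.png'); np.save('T2.npy',T);b=snap('side','s2.png');c=snap('top','t2.png')
w=cv2.resize(a,(400,300))[:,:,::-1]
t=cv2.resize(c[120:240,180:340],(400,300))[:,:,::-1]; s=cv2.resize(b[90:270,140:380],(400,300))[:,:,::-1]
cv2.imwrite('pics/m2.png',np.vstack([np.hstack([w,t]),np.hstack([s,s])])[:600]); print(r.sense()['tcp_pos'])
E
```

```text
time_s: 3.45
tcp_pos: [0.5358, -0.2623, 0.0323]
ee_rot: [[-0.14, -0.99, 0.0], [-0.99, 0.14, -0.001], [0.001, -0.0, -1.0]]
wrist_force: [-0.0, 0.1, 1.2]
gripper_width: 0.801
gripper_force: 0.0
[ 0.53718866 -0.26191596  0.03363369]
```

View pics/m2.png

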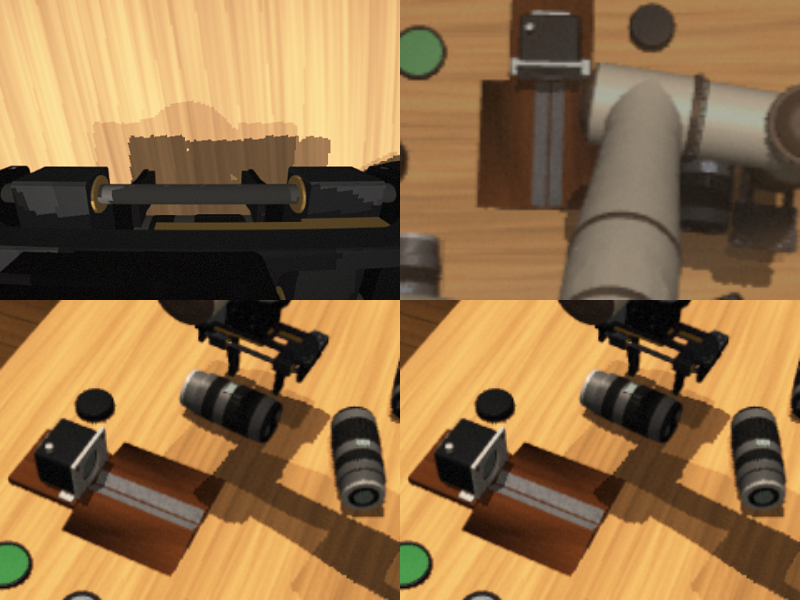

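```bash
python3 - <<'E'
from h import *
s=r.sense(); p=np.array(s['tcp_pos']); R=np.array(s['ee_rot'])
im=cv2.imread('pics/s2.png')
big=cv2.resize(im[90:210,210:340],None,fx=6,fy=5,interpolation=cv2.INTER_CUBIC)
def mk(P,col):
    u,v=proj('side',P); cv2.drawMarker(big,(int((u-210+.5)*6),int((v-90+.5)*5)),col,0,16,2)
a=np.array([.9905,-.1375,0]); c=np.array([.554,-.197,.035]); n=np.array([.1375,.9905,0])
for k in (-.067,0,.048,.073): mk(c+k*a+[0,0,.035 if k!=.073 else .03],(0,255,0)); 
for k in (-.073,.073): mk(c+k*a,(0,0,255))
for k in (-.05,-.035,.035,.05): mk(p+k*R[:,1],(255,0,255))
cv2.imwrite('pics/o2.png',big)
E
```

```text
(no output)
```

View pics/o2.png

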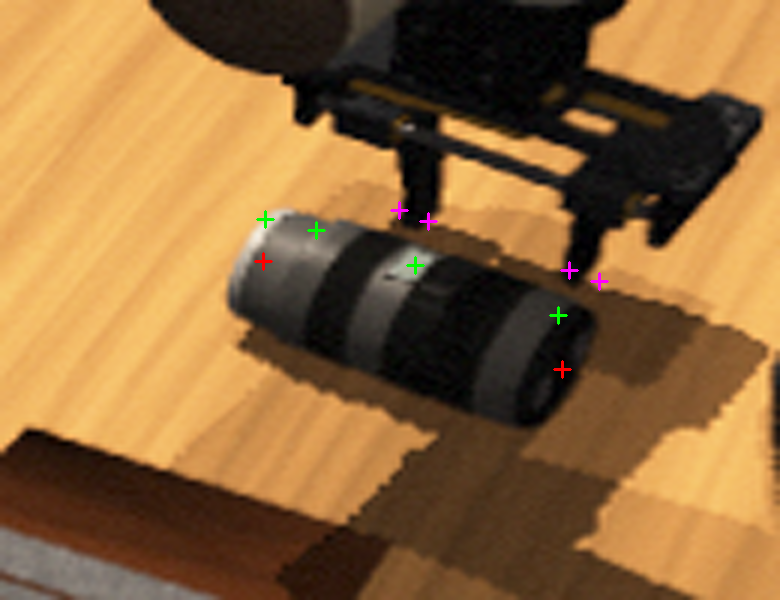

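```bash
python3 -m handwheel '[[[0,0,0,-0.006,0,0.008,0.07],[0,0,0,-0.004,0,0,0.07],[0,0,0,-0.003,0,0,0.07],[0,0,0,-0.003,0,0,0.07],[0,0,0,-0.003,0,0,0.07],[0,0,0,-0.003,0,0,0.07],[0,0,0,-0.003,0,0,0.07],[0,0,0,-0.003,0,0,0.07],[0,0,0,-0.004,0,0,0.07],[0,0,0,-0.005,0,0,0.07],[0,0,0,-0.005,0,0,0.07],[0,0,0,-0.005,0,0,0.07]]]'
python3 -m handwheel '[[[0,0,-0.09,-0.005,0,0,0.07],[0,0,-0.09,-0.005,0,0,0.07],[0,0,-0.09,-0.005,0,0,0.07],[0,0,-0.09,-0.005,0,0,0.07],[0,0,-0.09,-0.005,0,0,0.07],[0,0,-0.09,-0.005,0,0,0.07]]]'
cat > look.py <<'E'
import sys
from h import *
s=r.sense(); k=sys.argv[1]; p=np.array(s['tcp_pos']); e=np.array([.999,-.0436]); n=np.array([.0436,.999]); q=p[:2]-[.6162,.0062]
print('tcp stand',(q@e).round(4),(q@n).round(4),p[2].round(4),'f',np.round(s['wrist_force'],1))
b=snap('side','s%s.png'%k);c=snap('top','t%s.png'%k)
t=cv2.resize(c[120:230,190:330],(400,314))[:,:,::-1]; u=cv2.resize(b[90:270,140:380],(800,600),interpolation=cv2.INTER_CUBIC)[:,:,::-1].copy()
u[:210,:266]=cv2.resize(t,(266,210)); cv2.imwrite('pics/m%s.png'%k,u)
E
python3 look.py 3
```

```text
time_s: 4.8
tcp_pos: [0.5427, -0.2142, 0.0235]
ee_rot: [[-0.139, -0.99, -0.0], [-0.99, 0.139, 0.0], [-0.0, 0.0, -1.0]]
wrist_force: [0.4, -0.4, 0.3]
gripper_width: 0.803
gripper_force: 0.1
time_s: 5.4
tcp_pos: [0.5461, -0.1845, 0.0235]
ee_rot: [[-0.082, -0.997, -0.0], [-0.997, 0.082, 0.0], [0.0, 0.0, -1.0]]
wrist_force: [0.4, 0.2, 0.2]
gripper_width: 0.805
gripper_force: 0.1
tcp stand -0.0617 -0.1935 0.0235 f [0.4 0.2 0.2]
```

View pics/m3.png

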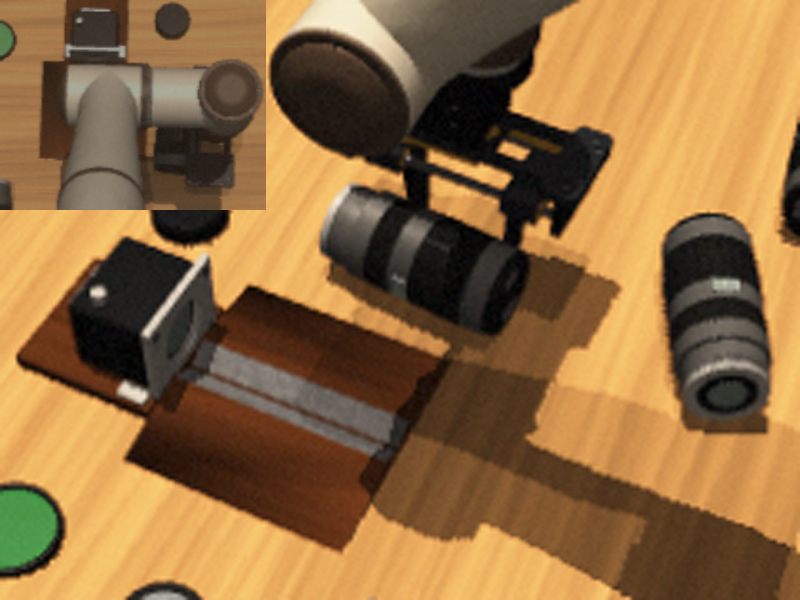

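Rolling well: the label has gone from the top to the stand-facing side, and the axis is nearly parallel to the V. Continuing.

```bash
python3 -m handwheel '[[[0,0,-0.05,-0.005,0,0,0.07],[0,0,-0.05,-0.005,0,0,0.07],[0,0,-0.05,-0.005,0,0,0.07],[0,0,-0.05,-0.005,0,0,0.07],[0,0,-0.05,-0.005,0,0,0.07],[0,0,-0.05,-0.005,0,0,0.07],[0,0,-0.04,-0.005,0,0,0.07],[0,0,-0.04,-0.005,0,0,0.07],[0,0,0,-0.005,0,0,0.07],[0,0,0,-0.005,0,0,0.07],[0,0,0,-0.005,0,0,0.07],[0,0,0,-0.005,0,0,0.07]]]'
python3 -m handwheel '[[[0,0,0,-0.005,0,0,0.07],[0,0,0,-0.005,0,0,0.07],[0,0,0,-0.005,0,0,0.07],[0,0,0,-0.005,0,0,0.07],[0,0,0,-0.005,0,0,0.07]]]'
python3 look.py 4
```

```text
time_s: 6.7
tcp_pos: [0.5499, -0.125, 0.0239]
ee_rot: [[-0.043, -0.999, 0.001], [-0.999, 0.043, -0.0], [0.0, -0.001, -1.0]]
wrist_force: [-0.1, -3.4, 2.0]
gripper_width: 0.805
gripper_force: 1.7
time_s: 7.2
tcp_pos: [0.5505, -0.0997, 0.0235]
ee_rot: [[-0.043, -0.999, -0.0], [-0.999, 0.043, -0.0], [0.0, 0.0, -1.0]]
wrist_force: [-0.8, -5.0, 2.9]
gripper_width: 0.804
gripper_force: 2.0
tcp stand -0.061 -0.1086 0.0235 f [-0.8 -5.   2.9]
```

View pics/m4.png

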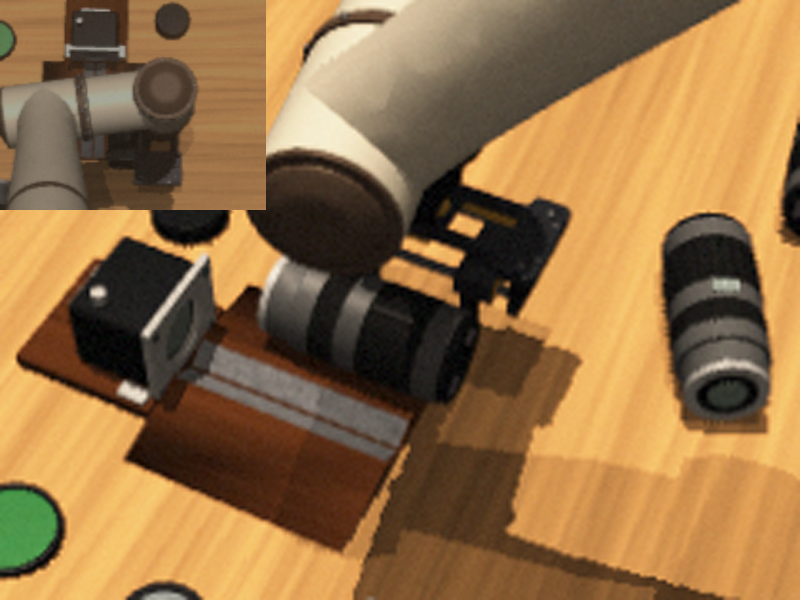

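```bash
python3 -m handwheel '[[[0,0,0,-0.004,0,0,0.07],[0,0,0,-0.004,0,0,0.07],[0,0,0,-0.004,0,0,0.07],[0,0,0,-0.004,0,0,0.07],[0,0,0,-0.004,0,0,0.07],[0,0,0,-0.004,0,0,0.07],[0,0,0,-0.004,0,0,0.07],[0,0,0,-0.003,0,0,0.07],[0,0,0,-0.003,0,0,0.07],[0,0,0,-0.002,0,0,0.07]]]'
python3 -m handwheel '[[[0,0,0,-0.002,0,0,0.07],[0,0,0,-0.002,0,0,0.07],[0,0,0,-0.002,0,0,0.07],[0,0,0,-0.002,0,0,0.07],[0,0,0,-0.002,0,0,0.07]]]'
python3 look.py 5
```

```text
time_s: 8.3
tcp_pos: [0.5522, -0.0638, 0.0235]
ee_rot: [[-0.043, -0.999, -0.0], [-0.999, 0.043, 0.0], [-0.0, 0.0, -1.0]]
wrist_force: [0.4, -3.9, 1.6]
gripper_width: 0.803
gripper_force: 1.9
time_s: 8.8
tcp_pos: [0.5526, -0.0536, 0.0233]
ee_rot: [[-0.043, -0.999, -0.0], [-0.999, 0.043, 0.0], [-0.0, 0.0, -1.0]]
wrist_force: [0.8, 0.4, 0.8]
gripper_width: 0.8
gripper_force: 0.0
tcp stand -0.061 -0.0625 0.0233 f [0.8 0.4 0.8]
```

View pics/m5.png

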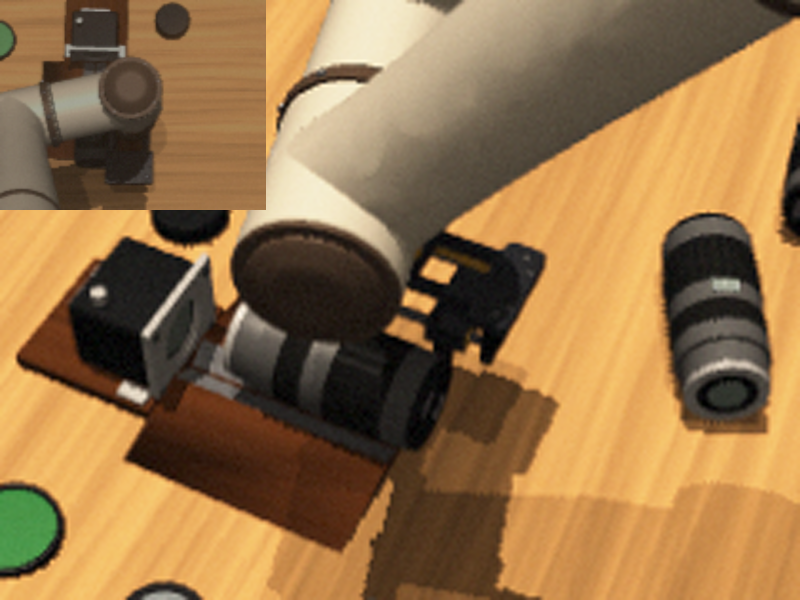

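Force fell to zero as the lens dropped off the ridge; it now lies along the V with its mount short of the plate. Going round to its front cap with the fingers shut.

```bash
python3 -m handwheel '[[[0,0,0,0.02,0,0,0.07],[0,0,0,0.02,0,0,0.07],[0,0,0,0,0,-0.035,0.07],[0,0,0,0,0,-0.04,0.07],[0,0,0,0,0,-0.04,0.05],[0,0,0,-0.02,0.04,0,0],[0,0,0,-0.04,0.04,0,0],[0,0,0,-0.04,0.024,0,0],[0,0,0,0,0,0,0],[0,0,0,0,0,0,0]]]'
python3 - <<'E'
from h import *
s=r.sense(); p=np.array(s['tcp_pos']); q=p[:2]-[.6162,.0062]; e=np.array([.999,-.0436]); n=np.array([.0436,.999])
print((q@e).round(4),(q@n).round(4),p[2],s['gripper_width'],s['joints'])
b=snap('side','s6.png'); c=snap('top','t6.png')
u=cv2.resize(b[90:240,180:380],(800,600),interpolation=cv2.INTER_CUBIC)[:,:,::-1].copy()
cv2.imwrite('pics/m6.png',u)
E
```

```text
time_s: 9.9
tcp_pos: [0.4557, 0.0065, 0.139]
ee_rot: [[-0.04, -0.999, 0.001], [-0.999, 0.04, 0.0], [-0.0, -0.001, -1.0]]
wrist_force: [0.3, 0.4, 0.6]
gripper_width: 0.341
gripper_force: 0.0
-0.1604 -0.0067 0.13903877941453607 0.3408035175182508 [ 2.13437842e+01  1.04857183e+01 -2.94167516e+01  5.42898060e-03
 -5.00279572e+01 -2.36537491e+01]
```

View pics/m6.png

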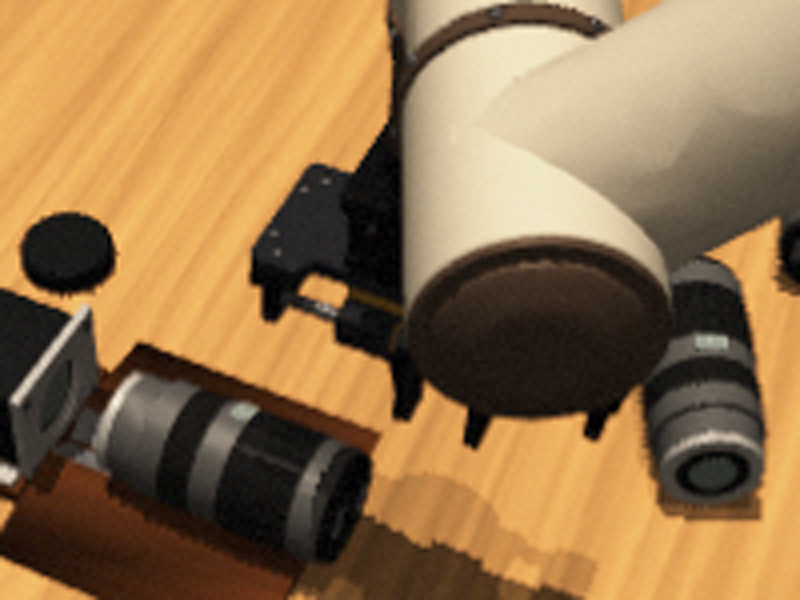

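```bash
python3 - <<'E'
from h import *
e=np.array([.999,-.0436,0]); n=np.array([.0436,.999,0]); O=np.array([.6162,.0062,0])
def S(P): return ((P-O)@e).round(4),((P-O)@n).round(4),P[2].round(4)
print('cap',S(onz('side',(180+345/4,90+500/4),.042)),'mount left edge',S(onz('side',(180+118/4,90+418/4),.042)))
for y in (-.0067,-.0267):
  for nm,uv in [('prongL',(272,318)),('fingL',(400,415)),('fingM',(475,445)),('prongR',(595,435))]:
    o,d=ray('side',(180+uv[0]/4,90+uv[1]/4)); t=(y-(o-O)@n)/(d@n); print(nm,S(o+t*d))
E
```

```text
cap (np.float64(-0.1113), np.float64(-0.0056), np.float64(0.042)) mount left edge (np.float64(0.0324), np.float64(-0.001), np.float64(0.042))
prongL (np.float64(-0.0636), np.float64(-0.0067), np.float64(0.1697))
fingL (np.float64(-0.1384), np.float64(-0.0067), np.float64(0.1312))
fingM (np.float64(-0.1809), np.float64(-0.0067), np.float64(0.1297))
prongR (np.float64(-0.2406), np.float64(-0.0067), np.float64(0.1711))
prongL (np.float64(-0.0541), np.float64(-0.0267), np.float64(0.1454))
fingL (np.float64(-0.1316), np.float64(-0.0267), np.float64(0.1056))
fingM (np.float64(-0.1755), np.float64(-0.0267), np.float64(0.1041))
prongR (np.float64(-0.2373), np.float64(-0.0267), np.float64(0.1469))
```

To keep the gripper's long body clear of the lens top, I turn it a quarter so that the body lies across the V, then go down in front of the cap.

```bash
python3 -m handwheel '[[[0,0,1.364,0,0,0,0],[0,0,1.364,0,0,0,0],[0,0,1.364,0,0,0,0],[0,0,1.364,0,0,0,0],[0,0,1.364,0,0,0,0],[0,0,1.364,0,0,0,0],[0,0,1.364,0,0,0,0],[0,0,1.364,0,0,0,0],[0,0,1.364,0,0,0,0],[0,0,1.364,0,0,0,0],[0,0,1.364,0,0,0,0],[0,0,0,0,0.004,0,0]]]'
python3 -m handwheel '[[[0,0,0,0,0,0.04,0],[0,0,0,0,0,0.04,0],[0,0,0,0,0,0.03,0],[0,0,0,0,0,0,0],[0,0,0,0,0,0,0]]]'
python3 - <<'E'
from h import *
s=r.sense(); p=np.array(s['tcp_pos']); q=p[:2]-[.6162,.0062]; e=np.array([.999,-.0436]); n=np.array([.0436,.999])
print((q@e).round(4),(q@n).round(4))
b=snap('side','s7.png')
u=cv2.resize(b[90:240,180:380],(800,600),interpolation=cv2.INTER_CUBIC)[:,:,::-1].copy()
cv2.imwrite('pics/m7.png',u)
E
```

```text
time_s: 11.2
tcp_pos: [0.4564, 0.0083, 0.1381]
ee_rot: [[-0.999, 0.046, -0.001], [0.046, 0.999, -0.0], [0.001, -0.0, -1.0]]
wrist_force: [-0.2, 0.1, 0.3]
gripper_width: 0.005
gripper_force: 0.0
time_s: 11.7
tcp_pos: [0.4566, 0.0092, 0.0286]
ee_rot: [[-0.999, 0.042, -0.001], [0.042, 0.999, -0.001], [0.001, -0.001, -1.0]]
wrist_force: [0.6, 0.9, 1.5]
gripper_width: 0.008
gripper_force: 0.0
-0.1596 -0.004
```

View pics/m7.png

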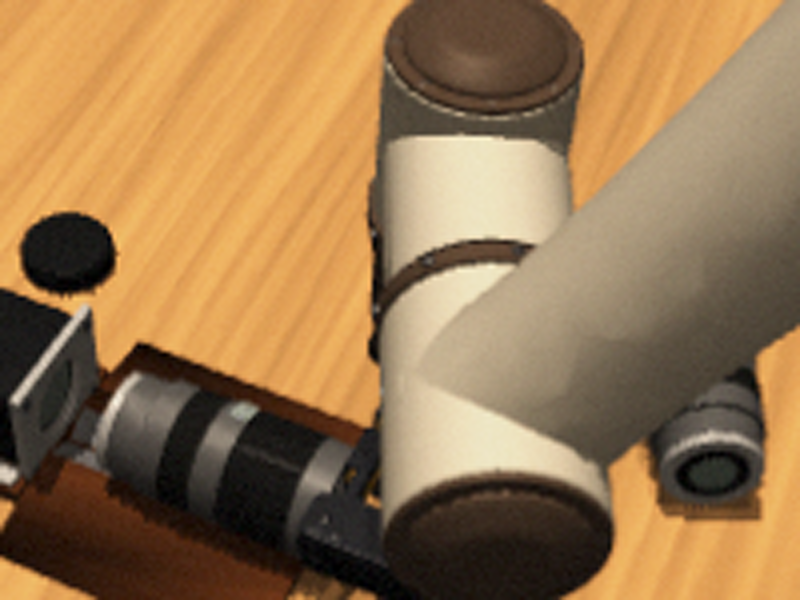

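```bash
python3 -m handwheel '[[[0,0,0,-0.01,0,0,0],[0,0,0,-0.01,0,0,0],[0,0,0,-0.005,0,0,0],[0,0,0,-0.002,0,0,0],[0,0,0,-0.002,0,0,0],[0,0,0,-0.002,0,0,0],[0,0,0,-0.002,0,0,0],[0,0,0,-0.002,0,0,0],[0,0,0,-0.002,0,0,0],[0,0,0,-0.002,0,0,0],[0,0,0,-0.002,0,0,0],[0,0,0,-0.002,0,0,0]]]'
python3 -m handwheel '[[[0,0,0,-0.003,0,0,0],[0,0,0,-0.003,0,0,0],[0,0,0,-0.003,0,0,0],[0,0,0,-0.003,0,0,0],[0,0,0,-0.003,0,0,0]]]'
```

```text
time_s: 12.95
tcp_pos: [0.4986, 0.0075, 0.0283]
ee_rot: [[-0.999, 0.044, -0.001], [0.044, 0.999, -0.0], [0.001, -0.0, -1.0]]
wrist_force: [-2.6, -0.2, -0.1]
gripper_width: 0.007
gripper_force: 1.1
time_s: 13.45
tcp_pos: [0.5141, 0.007, 0.0285]
ee_rot: [[-0.999, 0.043, -0.0], [0.043, 0.999, -0.0], [0.0, -0.0, -1.0]]
wrist_force: [-2.6, 0.3, -0.2]
gripper_width: 0.004
gripper_force: 1.1
```

```bash
python3 -m handwheel '[[[0,0,0,-0.002,0,0,0],[0,0,0,-0.002,0,0,0],[0,0,0,-0.002,0,0,0],[0,0,0,-0.002,0,0,0],[0,0,0,-0.002,0,0,0],[0,0,0,-0.001,0,0,0],[0,0,0,-0.001,0,0,0],[0,0,0,-0.001,0,0,0]]]'
python3 -m handwheel '[[[0,0,0,-0.001,0,0,0],[0,0,0,-0.001,0,0,0],[0,0,0,-0.001,0,0,0]]]'
python3 -m handwheel '[[[0,0,0,-0.001,0,0,0],[0,0,0,-0.001,0,0,0]]]'
```

```text
time_s: 14.25
tcp_pos: [0.5269, 0.0064, 0.0286]
ee_rot: [[-0.999, 0.043, -0.0], [0.043, 0.999, 0.0], [0.0, 0.0, -1.0]]
wrist_force: [-2.0, -0.5, -0.2]
gripper_width: 0.003
gripper_force: 1.1
time_s: 14.55
tcp_pos: [0.5299, 0.0063, 0.0286]
ee_rot: [[-0.999, 0.043, 0.0], [0.043, 0.999, 0.0], [-0.0, 0.0, -1.0]]
wrist_force: [-2.3, -0.9, 1.0]
gripper_width: 0.005
gripper_force: 1.1
time_s: 14.75
tcp_pos: [0.5309, 0.0061, 0.0285]
ee_rot: [[-0.999, 0.044, -0.002], [0.044, 0.999, -0.0], [0.002, -0.0, -1.0]]
wrist_force: [-6.8, 2.3, 3.1]
gripper_width: 0.004
gripper_force: 3.3
```

```bash
python3 -m handwheel '[[[0,0,0,-0.0005,0,0,0],[0,0,0,0,0,0,0]]]'
python3 -m handwheel '[[[0,0,0,-0.0005,0,0,0],[0,0,0,0,0,0,0],[0,0,0,0,0,0,0]]]'
```

```text
time_s: 14.95
tcp_pos: [0.5309, 0.0061, 0.0284]
ee_rot: [[-0.999, 0.044, -0.003], [0.044, 0.999, -0.0], [0.003, -0.0, -1.0]]
wrist_force: [-6.3, 2.1, 3.4]
gripper_width: 0.006
gripper_force: 3.0
time_s: 15.25
tcp_pos: [0.5309, 0.0061, 0.0284]
ee_rot: [[-0.999, 0.044, -0.004], [0.044, 0.999, -0.0], [0.004, -0.001, -1.0]]
wrist_force: [-6.7, 1.5, 2.6]
gripper_width: 0.004
gripper_force: 3.5
```

It has stopped against the plate at about 7 N with no more travel. Backing off and checking.

```bash
python3 -m handwheel '[[[0,0,0,0.003,0,0,0],[0,0,0,0.01,0,0,0],[0,0,0,0.03,0,0,0],[0,0,0,0.03,0,0,0],[0,0,0,0,0,-0.045,0],[0,0,0,0,0,-0.045,0],[0,0,0,0,-0.045,-0.02,0],[0,0,0,0,-0.048,0,0],[0,0,0,0,-0.048,0,0],[0,0,0,0,-0.048,0,0],[0,0,0,0,-0.048,0,0],[0,0,0,0,0,0,0]]]'
python3 - <<'E'
from h import *
b=snap('side','s8.png'); c=snap('top','t8.png')
u=cv2.resize(b[120:270,140:300],(450,422),interpolation=cv2.INTER_CUBIC)[:,:,::-1]
t=cv2.resize(c[110:220,160:310],(350,257),interpolation=cv2.INTER_CUBIC)[:,:,::-1]
im=np.zeros((422,800,3),np.uint8); im[:,:450]=u; im[:257,450:]=t; cv2.imwrite('pics/m8.png',im)
E
```

```text
time_s: 16.45
tcp_pos: [0.4496, -0.232, 0.1388]
ee_rot: [[-0.999, 0.05, 0.003], [0.05, 0.999, -0.001], [-0.003, -0.001, -1.0]]
wrist_force: [-0.2, 0.2, -0.7]
gripper_width: 0.006
gripper_force: 0.0
```

View pics/m8.png

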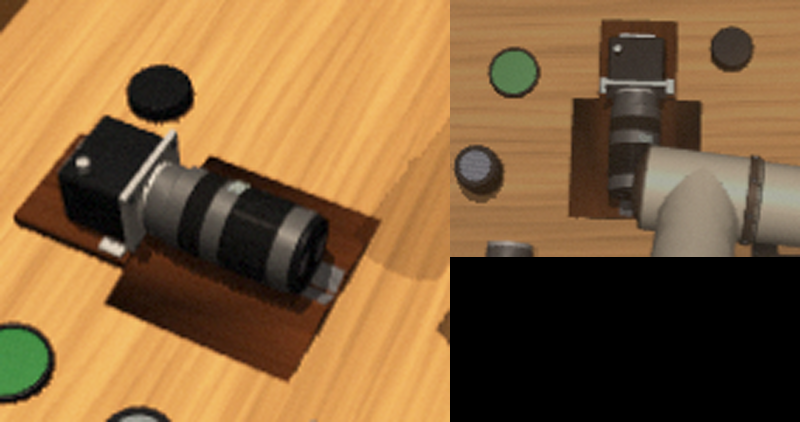

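The mount sits on the chrome plate, the lens lies straight in the V, and the small lens, the filter and the rear cap look unmoved. Handing in.

```bash
python3 -c "
from station import r
print(r.finish_job())"
```

```text
the job is handed in; nothing more can be done
None
```

The zoom lens was rolled into the V and pushed home with its mount against the chrome plate (checked by the stall force and a last look), and the job is handed in; the judge gave no verdict.

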